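# Tip the hat stamp out of its tube

## Task

The yellow hat stamp stands at the bottom of the tall blue tube, too deep to grip. Push the blue tube over on its pins until the stamp slides out of its mouth into the wooden tray of the same stand, then let the tube swing back upright, empty. Leave the white tube next to it standing.

Things in the scene. Friction and masses are not known exactly. Their poses are not given: they have to be found in the camera images.
- stand_blue: Fixed wooden stand of the blue tube. Origin on the table under the tube's pins; x towards its tray (the way the tube tips, roughly away from the robot), y along the pins, z up. Pins 140 mm up, between cheeks at y = +-37 mm (x +-25, 157 high). Open tray at x 30 to 185, y +-65 mm, walls 5 thick, tops at z 52, cork floor at z 20 mm. 50 mm free on the tube's robot side.
- tube_blue (a joint): Tilt (rad) of the blue square tube: 0 upright on its stop, 1.57 level, 2.4 far stop, mouth steeply down over the tray. 56 x 56 mm outside, bore 46, 170 long, flat sides, pins across its middle, upright rim 225 mm above table. Steel foot 20 mm thick: it swings upright by itself when let go; holding it over takes 3 to 6 N near the rim. The stamp slides out in about a second held at 2.25 to 2.4.
- stamp_center (a point): Yellow hat stamp with a brass band, 60 mm tall, 34 mm across its round foot, 26 mm across its knob, 50 g, loose. This point is at its centre, half-way up, z along it. It starts standing on the floor of the blue tube, its top 90 mm below the rim.
- tube_white (a joint): Tilt (rad, 0 = upright) of the white tube, same make and size on a like stand, fixed left or right of the blue one (by chance), pins at least 0.28 m away in the robot's y. It holds a dark wooden stamp; to be left upright.

How it is judged (in metres and radians):
On the way, in this order (a step that is already met when the one before it is completed fails the run):
1. the blue tube is tipped past level with the stamp still to come (value of joint tube_blue above 1.7 rad).
2. the stamp lies in the tray of the blue tube's stand (x of stamp_center in the frame of stand_blue between 0.03 and 0.185 m and y of stamp_center in the frame of stand_blue between -0.065 and 0.065 m and z of stamp_center in the frame of stand_blue below 0.06 m), for 0.1 s.
At the end, for the whole second after the job is handed in: The stamp lies at rest in the blue stand's tray (its centre within the tray's walls and less than 60 mm above the table), and both tubes stand upright to within 10 degrees (all of step 2 and value of joint each of tube_blue, tube_white below 0.17 rad and linear speed of stamp below 0.03 m/s); the robot touches nothing.
It fails at once if the white tube is tipped by more than 20 degrees (value of joint tube_white above 0.35 rad).
It also fails if it takes over 48 s, if anything falls off the work surface, if the arm or the gripper's body presses on something with over 40 N, if the wrist force passes 120 N, or if a joint passes its speed limit or range.

## Robot

A 6-joint arm with a two-finger parallel gripper is mounted at the origin on the work surface. World frame = base frame: x ahead of the robot, y to its left, z up, the work surface at z = 0. Lengths are in mm, angles in degrees, forces in N, time in s.
With the tool pointing down it reaches from about 375 to 900 mm from the base axis. Payload 3.1 kg.
Tool frame: the origin (TCP) lies at the very end of the fingers, on their centre line; the grasp point (between the pads) lies 19 mm behind it; z points along the fingers, y is the line along which they close (so a half turn about z gives the same grasp; the last joint's range is limited). The gripper opens to 85 mm and grips with 20 to 120 N. Pads are 22 mm wide; open, the fingers measure 114 mm over their backs; the gripper's body (76 mm by 85 mm) begins 54 mm behind the grasp point. The pads swing forward as they close: fully open they stand 13 mm farther back than shut.
Start: joints at [65.861, 30.224, 82.088, -0, 67.689, -10.227], TCP at [150.223, 606.655, 231.31] pointing down, gripper open.
Joint ranges: [-176.69, 176.69], [-43.24, 126.21], [12.49, 139.97], [-82, 262], [0, 151.66], [-163.58, 163.58]. Speed limits (degrees/s): [159.86, 159.86, 180, 180, 180, 180].

## Interface

Orientations are given as a 3x3 rotation matrix whose columns are the frame's x, y, z axes.
In Python, from bench import manip gives the robot as it stands.
- The arm moves only by the tool step_arm, never from a script. Its argument "series" is a list that holds one entry, the list of rows, each a list of 4 numbers: the shift along the tool's x, y, z as a fraction of full scale, then the turn about the tool's z as a fraction of full scale. In form: [[[tx, ty, tz, yaw], ...]]. A call has 1 to 20 rows; each row shifts and turns the commanded pose from where the row before left it, along the tool's axes as they then stand; what a row does not reach is not made up. Full scale, the value 1, is 50 mm for a shift and 0.15 rad for a turn. A row lasts 1/8 s, in which the tool goes at most 62.5 mm and 10.7 degrees, less where a joint would pass 70% of its speed; a pose out of reach is approached as far as the arm can. A call with a number of a shift or a turn outside -1 to 1 is refused whole. A call with a gripper value outside its range is refused whole. "claw" is the gripper command: -1 is shut, 1 is fully open, values between are in proportion, set as the call begins (left out, the last holds). The fingers move at their own pace and stop on an object; "newtons" is the grip in N (left out, the last holds). Time passes only in rows, so rows that do not move let the fingers close. It gives the time, the measured TCP pose, the force, the opening and the grip force at its end, in the units of the state.
- manip.get_obs(): the state, without advancing time (a new reading comes with each control period).
- manip.snapshot(name): name is "scene" or "top" or "wrist"; returns the picture (400x640x3 uint8, red, green, blue); there is no depth.
- manip.calibration(name): a dict with "fx", "fy", "cx", "cy" (pixels), "dist_coeffs" ([k1, k2, p1, p2, k3] as OpenCV has them; the pictures are not rectified), "R" (3x3) and "t" (3): a world point X has camera coordinates R X + t. Camera axes: x right, y down, z forward; pixel columns grow to the right and rows downward; lengths in mm; the calibration is good to about 2 mm. A picture is of the moment at which its call begins: read the wrist's pose just before it. calibration takes no time and is no camera call; for the wrist camera it gives the pose at the moment of the call.
- manip.finish_job(): hands the job in; it is judged then, once.
The state is a dict: "clock": time; "q": joint angles; "joint_vel": joint speeds; "effort": joint torques, N m; "ee_pos": TCP position; "eef_rot": TCP orientation; "wrist_force": force on the tool from outside, world axes, zero at the start; "torque": the same for the moment, N m; "gripper_width": opening from 0.0 (shut) to 1.0 (fully open); "grip_force": force on a finger pad.
Only numpy, scipy, OpenCV 4.12 (cv2) and the standard library are available. Lean on these libraries where they do the work, as an engineer would, in place of code of your own. Each camera call takes 0.05 s, during which the arm holds its last target. There are 200 camera calls.

## Working session

There is one attempt and no reset: what is moved stays moved. The work goes in short steps, Python scripts to look and compute and a tool call to move; the robot and the scene stay as the last step left them, time stands still between calls to the robot, and variables do not carry over. Pictures are saved under pics/ and viewed, at most 10 in all, crops included, and the job is handed in when it is done.

Besides the shell and the picture viewer there is one more tool, called after "Request:" as name(argument=value, ...), one argument or row to a line, values as JSON. step_arm: Moves the arm, as the interface text tells. Shift numbers are shares of 50 mm and turn numbers shares of 0.15 rad, none past 1 either way. Its arguments: {"type":"object","properties":{"series":{"type":"array","items":{"type":"array","items":{"type":"array","items":{"type":"number"}}}},"claw":{"type":"number"},"newtons":{"type":"number"}},"required":["series"]}

```bash
mkdir -p pics; python3 - <<'E'
from bench import manip
import cv2, numpy as np
o=manip.get_obs(); print(o['clock'],o['ee_pos'],np.round(o['eef_rot'],3).tolist(),o['gripper_width'])
for n in ("scene","top"):
    im=manip.snapshot(n); cv2.imwrite(f"pics/{n}0.png",im[:,:,::-1])
    c=manip.calibration(n); print(n,{k:np.round(v,4).tolist() for k,v in c.items()})
E
```

```text
0.0 [149.92878807 606.0065628  230.31345323] [[-0.971, 0.24, -0.001], [0.24, 0.971, -0.002], [0.0, -0.002, -1.0]] 0.9964794378813298
scene {'fx': 399.9402, 'fy': 399.9402, 'cx': 313.0005, 'cy': 202.212, 'dist_coeffs': [-0.0665, 0.0, 0.0, 0.0, 0.0], 'R': [[0.1762, 0.9842, -0.0191], [0.7209, -0.1422, -0.6783], [-0.6703, 0.1057, -0.7346]], 't': [-81.1849, -296.247, 1081.7494]}
top {'fx': 485.2515, 'fy': 485.2515, 'cx': 323.1816, 'cy': 204.9103, 'dist_coeffs': [-0.1247, 0.0, 0.0, 0.0, 0.0], 'R': [[0.0286, -0.9994, 0.0174], [-0.9981, -0.0295, -0.0538], [0.0543, -0.0159, -0.9984]], 't': [-24.1099, 536.5431, 1059.2993]}
```

View pics/top0.png

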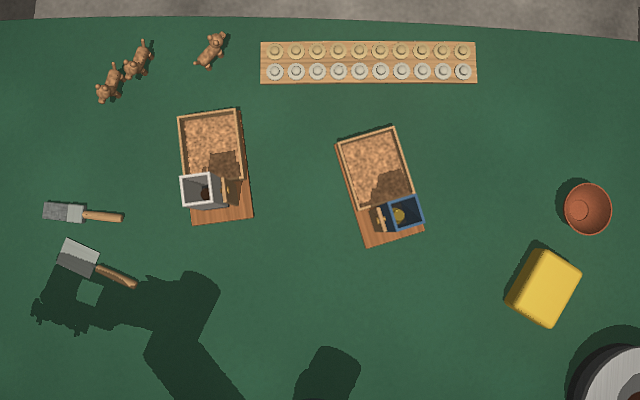

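View pics/scene0.png

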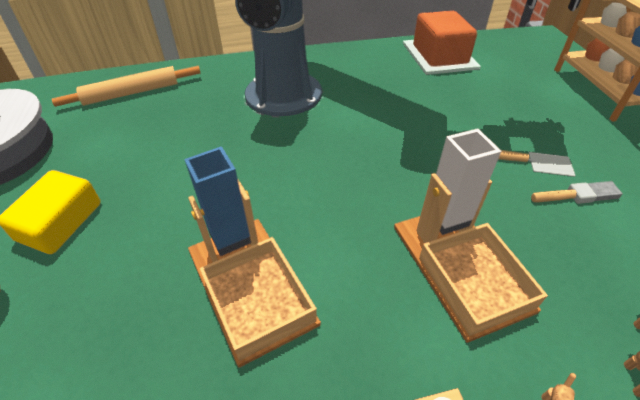

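The top view shows the blue tube's rim centred near (405,212). Its tray corners are about (335,144), (395,126), (415,190) and (361,209). The white stand is to the left (robot's +y), with its rim near (197,190). I'll fit the blue stand's pose next.

```bash
cat > h.py <<'E'
from bench import manip
import cv2, numpy as np
from scipy.optimize import least_squares
def proj(n,X):
    c=manip.calibration(n); K=np.array([[c['fx'],0,c['cx']],[0,c['fy'],c['cy']],[0,0,1]])
    return cv2.projectPoints(np.array(X,float),cv2.Rodrigues(np.array(c['R']))[0],np.array(c['t'],float),K,np.array(c['dist_coeffs']))[0][:,0]
def W(p,X):
    c,s=np.cos(p[2]),np.sin(p[2]); X=np.array(X,float)
    return np.c_[p[0]+c*X[:,0]-s*X[:,1],p[1]+s*X[:,0]+c*X[:,1],X[:,2]]
tray=[[185,65,52],[185,-65,52],[30,65,52]]
rim=[[28,28,225],[28,-28,225],[-28,-28,225],[-28,28,225]]
E
python3 - <<'E'
from h import *
pt=np.array([[335,144],[395,126],[361,209],[388,204],[417,194],[425,221],[396,230]],float)
ps=np.array([[236,354],[316,318],[202,276],[237,172],[228,151] ,[189,158],[195,182]],float) # scene: tray, rim
Xs=tray
f=lambda p:(proj("top",W(p,tray+rim))-pt).ravel()
r=least_squares(f,[600,-150,0.2]); print("top",r.x,np.degrees(r.x[2]),np.round(f(r.x).reshape(-1,2),1).tolist())
print("scene proj",np.round(proj("scene",W(r.x,tray+rim))).tolist())
# white
ptw=np.array([[177,116],[241,108],[182,176],[179,176],[209,172],[213,206],[183,209]],float)
g=lambda p:(proj("top",W(p,tray+rim))-ptw)[[0,1,3,4,5,6]].ravel()
w=least_squares(g,[600,250,0.1]); print("white",w.x,np.degrees(w.x[2]),np.round(g(w.x),1).tolist())
im=manip.snapshot("top");cv2.imwrite("pics/crop.png",cv2.resize(im[100:260,160:440,::-1],None,fx=2.8,fy=2.8,interpolation=2))
E
```

```text
top [ 5.16894180e+02 -1.55407762e+02  3.33658774e-01] 19.11723956353495 [[1.8, -1.4], [-1.3, -0.8], [-2.3, 2.1], [-0.6, -2.0], [-0.2, -1.3], [1.4, 1.4], [0.9, 1.9]]
scene proj [[315.0, 308.0], [234.0, 350.0], [271.0, 236.0], [233.0, 168.0], [194.0, 183.0], [182.0, 159.0], [219.0, 146.0]]
white [5.44853244e+02 2.22917414e+02 1.31213322e-01] 7.517969557131622 [2.2, 0.0, -2.9, 1.6, 0.5, 0.6, 1.2, 1.3, -0.1, -1.6, -0.9, -1.5]
```

View pics/crop.png

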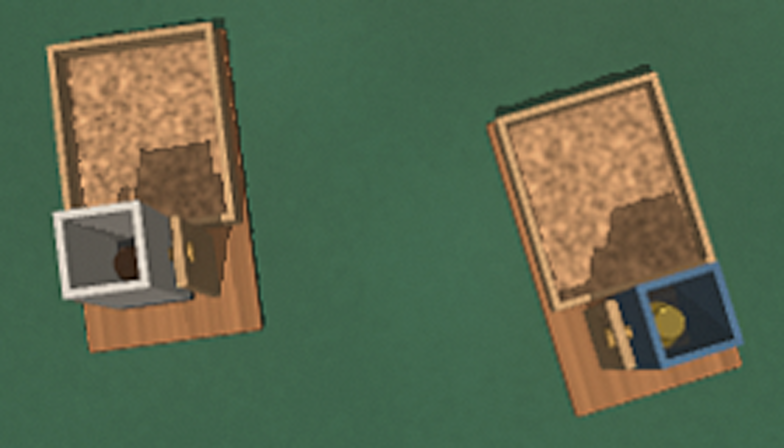

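I refit using both cameras. Plan: keep the gripper shut, turn the tool so its x axis is opposite the stand's x, and travel on the robot side of both stands.

Request:
step_arm(
  series=[
    [[0,0,-0.2,-0.96],[0,0,-0.2,-0.96],[0,0,-0.2,-0.96],[0,0,-0.2,-0.96],[-0.16,-1,0,0],[-0.16,-1,0,0],[-0.16,-1,0,0],[-0.16,-1,0,0],[-0.16,-1,0,0],[-0.16,-1,0,0],[-0.16,-1,0,0],[-0.16,-1,0,0],[0.06,-1,0,0],[0.06,-1,0,0],[0.06,-1,0,0],[0.06,-1,0,0],[0.06,-1,0,0],[0.06,-1,0,0],[0.06,-1,0,0],[0.06,-0.8,0,0]],
  ],
  claw=-1,
  newtons=40,
)

```text
clock: 2.65
ee_pos: [446.7, -128.9, 271.2]
eef_rot: [[-0.945, -0.326, 0.0], [-0.326, 0.945, -0.0], [-0.0, -0.0, -1.0]]
wrist_force: [-0.0, 0.4, -0.8]
gripper_width: -0.001
grip_force: 0.0
```

```bash
cat >> h.py <<'E'
def S(p,x): # world -> stand
    c,s=np.cos(p[2]),np.sin(p[2]); d=np.array(x,float)-[p[0],p[1],0]
    return np.array([c*d[0]+s*d[1],-s*d[0]+c*d[1],d[2]])
E
python3 - <<'E'
from h import *
pt=np.array([[337,144],[394.6,126],[358.2,210],[388,202.5],[416.7,194.8],[424.5,223],[396.3,231.2]])
ps=np.array([[313,306],[234,351],[270,242],[237,172],[195,182],[189,158],[228,151]],float)
f=lambda p:np.r_[(proj("top",W(p,tray+rim))-pt).ravel(),(proj("scene",W(p,tray+rim))-ps).ravel()]
r=least_squares(f,[517,-155,0.33],loss='soft_l1',f_scale=2); p=r.x; np.save("p.npy",p)
print(p,np.degrees(p[2]),np.round(f(p).reshape(-1,2),1).tolist())
o=manip.get_obs(); R=np.array(o['eef_rot'])
print(o['clock'],S(p,o['ee_pos']),"toolx angle",np.degrees(np.arctan2(R[1,0],R[0,0])),o['q'],o['gripper_width'])
E
```

```text
[ 5.16871626e+02 -1.52859923e+02  3.14028153e-01] 17.992487819805966 [[0.0, -2.5], [-0.3, -0.7], [-0.6, 0.4], [-1.8, -0.9], [-0.9, -1.9], [0.3, -0.2], [-1.2, 0.5], [2.0, 3.2], [-1.3, -1.4], [2.0, -5.4], [-2.2, -3.8], [0.4, 0.3], [-5.0, 0.1], [-6.6, -5.5]]
2.65 [-59.29117071  44.46872048 271.23882279] toolx angle -160.98203874975067 [-2.99040478e+01  1.47701836e+01  1.01337856e+02  4.80391308e-04
  6.38745210e+01 -1.38922219e+02] -0.0010587269780581558
```

Request:
step_arm(
  series=[
    [[0,-0.45,0,0],[0,-0.45,0,0],[0,0,0.7,0],[0,0,0.7,0],[0,0,0,0]],
  ],
)

```text
clock: 3.28
ee_pos: [459.4, -167.7, 199.3]
eef_rot: [[-0.945, -0.328, -0.006], [-0.328, 0.945, 0.004], [0.004, 0.006, -1.0]]
wrist_force: [-0.1, -0.8, 0.0]
gripper_width: 0.002
grip_force: 0.0
```

```bash
python3 - <<'E'
from h import *
p=np.load("p.npy"); o=manip.get_obs(); print(o['clock'],S(p,o['ee_pos']),o['wrist_force'])
a=manip.snapshot("top")[100:300,280:480,::-1]; b=manip.snapshot("scene")[90:290,120:320,::-1]
cv2.imwrite("pics/c2.png",cv2.resize(np.hstack([a,b]),None,fx=2,fy=2,interpolation=2))
E
```

```text
3.275 [-59.23744141   3.64776606 199.28646555] [-0.1391264  -0.77221831  0.04310631]
```

View pics/c2.png

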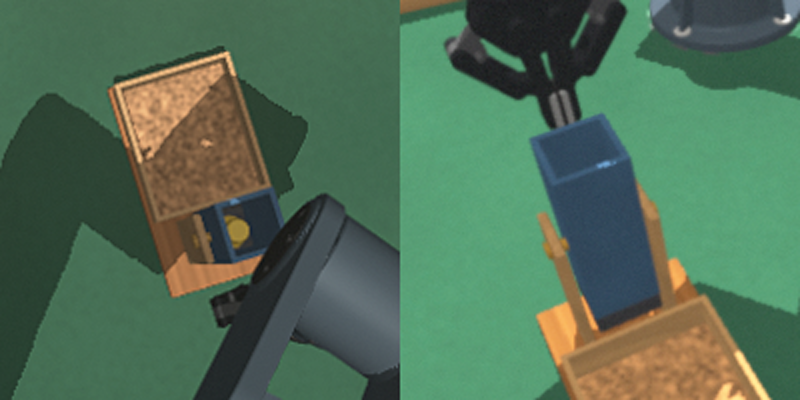

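The shut fingers are centred behind the tube's robot-side face, in the right half of the picture near (562,105). The stamp is visible in the bore. I'll start the push now.

Request:
step_arm(
  series=[
    [[-0.4,0,0,0],[-0.2,0,0,0],[-0.2,0,0,0],[-0.2,0,0,0],[-0.2,0,0,0],[-0.2,0,0,0],[-0.14,0,0.08,0],[-0.14,0,0.08,0],[-0.14,0,0.08,0],[0,0,0,0]],
  ],
)

```text
clock: 4.62
ee_pos: [547.3, -139.1, 189.0]
eef_rot: [[-0.945, -0.327, -0.001], [-0.327, 0.945, 0.001], [0.0, 0.001, -1.0]]
wrist_force: [-3.5, -1.5, 5.2]
gripper_width: -0.001
grip_force: 2.7
```

```bash
python3 - <<'E'
from h import *
p=np.load("p.npy"); o=manip.get_obs(); print(o['clock'],S(p,o['ee_pos']),o['wrist_force'])
b=manip.snapshot("scene")[60:360,100:400,::-1]
cv2.imwrite("pics/c3.png",cv2.resize(b,None,fx=1.8,fy=1.8,interpolation=2))
E
```

```text
4.625 [ 33.20682678   3.69813179 188.96674192] [-3.45404594 -1.53469339  5.18666055]
```

View pics/c3.png

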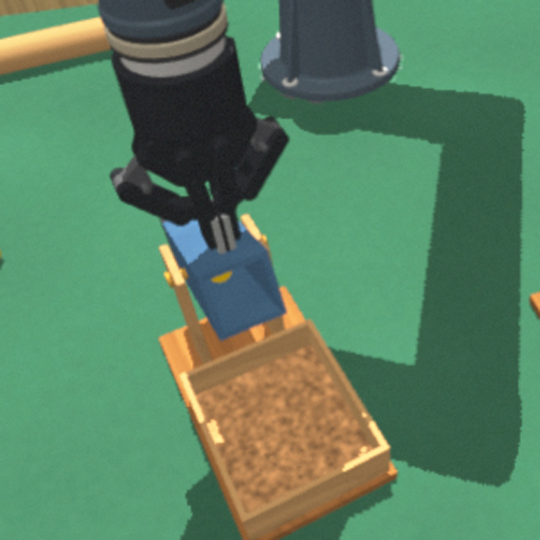

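The tube is tilted about 65°. The fingertips rest on its back face near (225,248) and the stamp is still in the bore near (220,278). I'll continue over to about 2.3 rad.

Request:
step_arm(
  series=[
    [[-0.135,0,0.09,0],[-0.135,0,0.09,0],[-0.135,0,0.1,0],[-0.135,0,0.1,0],[-0.07,0,0.13,0],[-0.06,0,0.13,0],[-0.06,0,0.13,0],[0,0,0.12,0],[0,0,0.12,0],[0,0,0.12,0],[0,0,0.08,0],[0,0,0,0]],
  ],
)

```text
clock: 6.18
ee_pos: [584.0, -127.4, 129.2]
eef_rot: [[-0.945, -0.326, 0.005], [-0.326, 0.945, -0.0], [-0.005, -0.002, -1.0]]
wrist_force: [1.1, 1.0, 4.4]
gripper_width: 0.001
grip_force: 2.4
```

```bash
python3 - <<'E'
from h import *
p=np.load("p.npy"); o=manip.get_obs(); print(o['clock'],S(p,o['ee_pos']),o['wrist_force'])
E
```

```text
6.175 [ 71.69025547   3.46314258 129.16711082] [1.1286718  0.96739545 4.36655194]
```

Request:
step_arm(
  series=[
    [[0,0,0.08,0],[0,0,0.04,0],[0,0,0,0],[0,0,0,0],[0,0,0,0],[0,0,0,0],[0,0,0,0],[0,0,0,0],[0,0,0,0],[0,0,0,0]],
  ],
)

```text
clock: 7.42
ee_pos: [582.9, -127.8, 123.2]
eef_rot: [[-0.945, -0.327, 0.003], [-0.327, 0.945, -0.001], [-0.003, -0.001, -1.0]]
wrist_force: [5.6, 0.7, 3.7]
gripper_width: -0.003
grip_force: 3.1
```

```bash
python3 - <<'E'
from h import *
p=np.load("p.npy"); o=manip.get_obs(); print(o['clock'],S(p,o['ee_pos']),o['wrist_force'])
a=manip.snapshot("scene")[130:380,150:400,::-1]
cv2.imwrite("pics/c4.png",cv2.resize(a,None,fx=2,fy=2,interpolation=2))
E
```

```text
7.425 [ 70.48843708   3.41256352 123.15341294] [5.60234077 0.67517194 3.70714051]
```

View pics/c4.png

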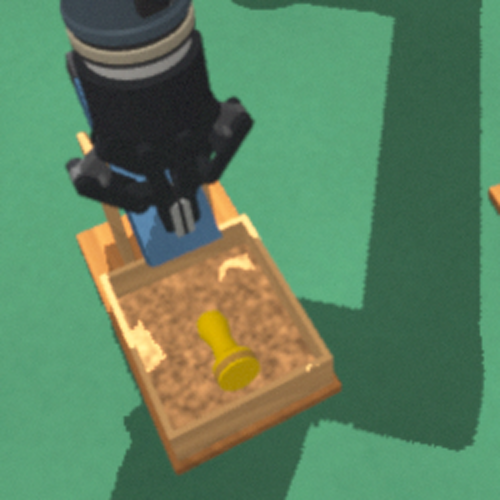

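The stamp has slid out and lies in the tray at about (225,350), clear of the mouth. I'll guide the tube back upright along the reverse path.

Request:
step_arm(
  series=[
    [[0,0,-0.16,0],[0,0,-0.16,0],[0,0,-0.16,0],[0.06,0,-0.13,0],[0.08,0,-0.13,0],[0.08,0,-0.13,0],[0.16,0,-0.12,0],[0.18,0,-0.12,0],[0.18,0,-0.12,0],[0.18,0,-0.1,0],[0.2,0,-0.06,0],[0.2,0,-0.06,0],[0.2,0,-0.05,0],[0.2,0,0,0],[0.2,0,0,0],[0.2,0,0,0],[0.2,0,0,0],[0.2,0,0,0],[0.2,0,0,0],[0.2,0,0,0]],
  ],
)

```text
clock: 9.98
ee_pos: [443.1, -175.6, 197.9]
eef_rot: [[-0.945, -0.327, 0.0], [-0.327, 0.945, -0.0], [-0.0, -0.0, -1.0]]
wrist_force: [0.7, -0.9, 0.4]
gripper_width: -0.003
grip_force: 0.0
```

Request:
step_arm(
  series=[
    [[0.3,0,0,0],[0.3,0,0,0],[0.3,0,-0.3,0],[0,0,-0.8,0],[0,0,-0.8,0],[0,0,0,0],[0,0,0,0],[0,0,0,0],[0,0,0,0]],
  ],
)

```text
clock: 11.1
ee_pos: [400.6, -189.7, 291.8]
eef_rot: [[-0.945, -0.327, -0.002], [-0.327, 0.945, 0.002], [0.001, 0.002, -1.0]]
wrist_force: [-0.4, -0.2, -0.4]
gripper_width: -0.002
grip_force: 0.0
```

```bash
python3 - <<'E'
from h import *
p=np.load("p.npy"); o=manip.get_obs(); print(o['clock'],S(p,o['ee_pos']),o['wrist_force'])
a=manip.snapshot("scene")
cv2.imwrite("pics/c5.png",a[:,:,::-1])
E
```

```text
11.1 [-122.00797606    0.85192309  291.76796966] [-0.43576364 -0.19585062 -0.36028469]
```

View pics/c5.png

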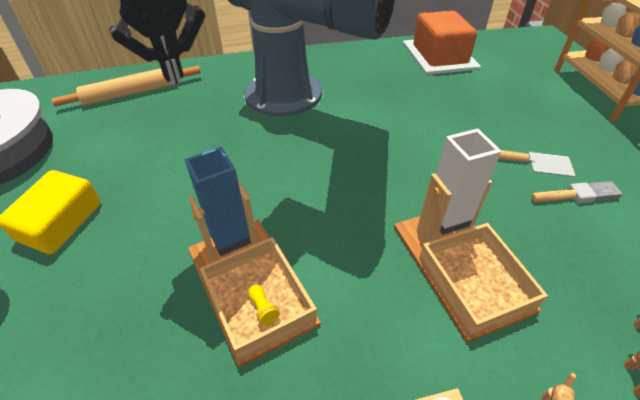

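The blue tube is upright again (rim near (212,165)) and the stamp is lying in its tray near (263,305). The white tube hasn't moved (rim near (470,148)) and the arm is clear, so I'm handing in.

```bash
python3 -c "
from bench import manip
print(manip.finish_job())"
```

```text
the job is handed in; nothing more can be done
None
```

I tipped the stamp out into the blue stand's tray, the blue tube swung back upright, the white tube stayed standing, and I handed the job in with the clock at about 11 s; the hand-in returned no verdict.

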